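# Set the iris lever of the vial-inspection light and switch it on

### The job

Push the red lever of the inspection light round its arc until its pointer aims squarely at the green mark, let go of it there, and only then press the blue switch on the light's tongue fully home. Leave the amber vial standing on the window, and leave the bottles, cup and pot where they are. Nothing needs to be picked up; finish with the switch released and the lever still at the green mark.

Things in the scene. Friction and masses are not known exactly. Their poses are not given: they have to be found in the camera images.
- lamp: white vial-inspection light base, fixed: round plate 230 mm across, 30 mm thick; an 80 mm wide tongue of that height reaches 180 mm from its centre along own -x (robot's side). Origin: centre of the underside, on the ring's upright axis, z up. On the plate: round window in the middle (60 mm, top 42 mm above table), black iris ring round it (100 mm, top 40 mm), ticks at the edge
- iris (a joint): turning angle of the iris ring and its lever about the lamp's upright axis, rad, growing anticlockwise seen from above; at 0 the lever points along the lamp's own +x (away from the tongue); stops at -2.0 and 2.0. It has friction: about 2 N at the knob moves it, and it stays where it is left, without springing back
- lever_knob (a point): centre of the top of the lever's red upright knob: a round post 14 mm across, 76 mm out from the lamp's axis, standing from 33 to 83 mm above the table, joined to the ring by a 10 mm wide arm 33 to 39 mm above the table; it is pushed sideways along its arc and turns with the ring
- pointer_aim (a point): the spot at which the lever's red pointer aims: on the line from the lamp's axis through the knob, 100 mm from the axis (7 mm beyond the pointer's tip, which lies at 93 mm), on the circle of the marks; 33 mm above the table
- green_mark_center (a point): centre of the green mark: a flat green disc 20 mm across, 4 mm thick, on the lamp's scale plate (top 34 mm above the table), 99 to 101 mm from the lamp's axis. It sits at the lamp's own +y or -y side, within 12 degrees of it; the orange mark takes the other side
- orange_mark_center (a point): centre of the orange mark, otherwise just like the green one, on the opposite side of the scale; not the one to set
- switch (a joint): travel of the blue push switch on the lamp's tongue, m: 0 released, 0.006 pressed fully home; sprung, 4 N presses it fully home; it springs back up
- switch_top (a point): centre of the top face of the blue push switch, 30 mm across, on the lamp's tongue 140 mm from the axis, 52 mm above the table when released, in a grey collar 46 mm across whose top is 42 mm above the table; pressed straight down
- vial: amber glass vial with a grey cap, 24 mm across, 48 mm tall, standing loose on the lit window at the lamp's centre; origin at the centre of its underside; leave it standing there
- saline0: clear saline bottle with blue label, 68 mm across, 170 mm tall, loose; origin at the centre of its underside; leave alone
- saline1: clear saline bottle with blue label, 68 mm across, 170 mm tall, loose; origin at the centre of its underside; leave alone
- saline2: clear saline bottle with blue label, 68 mm across, 170 mm tall, loose; origin at the centre of its underside; leave alone
- cup: open steel cup, 72 mm across, 70 mm tall, loose; origin at the centre of its underside; leave alone
- pot: white lidded pot, 56 mm across, 60 mm tall, loose; origin at the centre of its underside; leave alone

How it is judged (in metres and radians):
On the way, in this order (a step that is already met when the one before it is completed fails the run):
1. the pointer aims at the green mark (within 6 mm of its centre), at rest, with the lever let go (horizontal distance between pointer_aim and green_mark_center below 0.006 m and velocity of joint iris between -0.05 and 0.05 rad/s and contact force between the fingers and iris below 0.1 N), for 0.2 s.
2. the blue switch is pressed home with the pointer at the green mark (horizontal distance between pointer_aim and green_mark_center below 0.006 m and value of joint switch above 0.0045 m), for 0.05 s.
At the end, for the whole second after the job is handed in: the pointer aims within 6 mm of the green mark's centre and is at rest, the switch is released, the vial stands upright within 10 mm of where it was, and the bottles, cup and pot stand upright within 20 mm of where they were (horizontal distance between pointer_aim and green_mark_center below 0.006 m and velocity of joint iris between -0.02 and 0.02 rad/s and value of joint switch below 0.001 m and angle between each of vial, saline0, saline1, saline2, cup, pot's own z axis and vertical below 0.1 rad and distance of vial from where it was at the start of the episode below 0.01 m and distance of each of saline0, saline1, saline2, cup, pot from where it was at the start of the episode below 0.02 m); the robot touches nothing.
It fails at once if the switch was pressed (over 3 mm) while the pointer was more than 7 mm from the green mark (value of joint switch above 0.003 m and horizontal distance between pointer_aim and green_mark_center above 0.007 m).
It fails at once if the vial was lifted, tipped or pushed more than 10 mm (distance of vial from where it was at the start of the episode above 0.01 m or angle between vial's own z axis and vertical above 0.3 rad).
It fails at once if a bottle, the cup or the pot was lifted, tipped or pushed more than 20 mm (distance of any of saline0, saline1, saline2, cup, pot from where it was at the start of the episode above 0.02 m or angle between any of saline0, saline1, saline2, cup, pot's own z axis and vertical above 0.3 rad).
It also fails if it takes over 61 s, if anything falls off the work surface, if the arm or the gripper's body presses on something with over 40 N, if the wrist force passes 120 N, or if a joint passes its speed limit or range.

### The arm

A 6-joint arm with a two-finger parallel gripper is mounted at the origin on the work surface. World frame = base frame: x ahead of the robot, y to its left, z up, the work surface at z = 0. Lengths are in mm, angles in degrees, forces in N, time in s.
With the tool pointing down it reaches from about 300 to 850 mm from the base axis. Payload 4.2 kg.
Tool frame: the origin (TCP) lies between the finger pads; the fingertips stand 19 mm ahead of it and the grasp point (between the pads) is the TCP (env.tips_ahead is the distance from the TCP to the fingertips, in mm); z points along the fingers, y is the direction in which the jaws open and shut (so a half turn about z gives the same grasp; the last joint's range is limited). The gripper opens to 91 mm and grips with 3 to 60 N. Pads are 32 mm wide; open, the fingers measure 118 mm over their backs; the gripper's body (76 mm by 178 mm) begins 60 mm behind the grasp point.
Start: joints at [72.021, 18.312, 89.639, -0, 72.044, -1.146], TCP at [166.517, 550.376, 232.976] pointing down, gripper open.
Joint ranges: [-177.97, 177.97], [-48.28, 115.42], [12.27, 149.76], [-77.06, 257.06], [2.81, 150.46], [-146.56, 146.56]. Speed limits (degrees/s): [147.25, 147.25, 180, 180, 180, 180].

### API

Orientations are given as [roll, pitch, yaw] about the fixed x, y, z axes, in that order (R = Rz(yaw) Ry(pitch) Rx(roll)).
In Python, from workcell import telemetry, viewer, job_done, env gives the robot as it stands. The module is installed in compiled form; this text tells all that it offers.
- The arm moves only by the shell command python3 -m jog 'ROWS' [FORCE]. ROWS is JSON, a list of rows, each a list of 3 entries, a list of its own where there are three numbers: the shift along the tool's x, y, z in cm, then the turn about the tool's z in degrees, then the opening, from 0 (shut) to 1 (fully open). A call has 1 to 10 rows; each row shifts and turns the pose as measured when the row begins, along the tool's axes as they then stand; what a row does not reach is not made up. A row lasts 1/8 s, in which the tool goes at most 62.5 mm and 10.7 degrees, less where a joint would pass 70% of its speed; a pose out of reach is approached as far as the arm can. A call is refused whole if a number of a shift passes 6.25 or a number of a turn 10.7, either way. A call with a gripper value outside its range is refused whole. The fingers move at their own pace and stop on an object; FORCE is the grip in N (left out, the last holds). Time passes only in rows, so rows that do not move let the fingers close. It gives the time, the measured TCP pose, the force and the opening at its end, in the units of the state.
- telemetry.state(): the state, without advancing time (a new reading comes with each control period).
- viewer.grab_frame(name): name is "side" or "top"; returns a dict with "color" (420x560x3 uint8, red, green, blue), "K" (3x3 intrinsics, pixels), "rvec" (rotation vector, rad) and "tvec" (3), from world to camera coordinates, as OpenCV has them. Camera axes: x right, y down, z forward; pixel columns grow to the right and rows downward; lengths in mm; the calibration is good to about 2 mm. A picture is of the moment at which its call begins. There is no depth.
- job_done(): hands the job in, once; it reports no verdict.
The state is a dict: "time_s": time; "qpos": joint angles; "qvel": joint speeds; "effort": joint torques, N m; "ee_pos": TCP position; "ee_rot": TCP orientation; "force": force on the tool from outside, world axes, zero at the start; "torque": the same for the moment, N m; "gripper_width": finger opening in mm.
Only numpy, scipy, OpenCV 4.12 (cv2) and the standard library are available. Lean on these libraries where they do the work, as an engineer would, in place of code of your own. Each camera call takes 0.05 s, during which the arm holds its last target. There are 200 camera calls.

## Working session

There is one attempt and no reset: what is moved stays moved. The work goes in short steps, Python scripts to look and compute and a shell command to move; the robot and the scene stay as the last step left them, time stands still between calls to the robot, and variables do not carry over. Pictures are saved under pics/ and viewed, about 8 in all and at most 12, crops included, and the job is handed in when it is done.

```bash
mkdir -p pics; cat > h.py <<'E'
import numpy as np, cv2
from workcell import telemetry, viewer, env
def grab(n,fn):
    f=viewer.grab_frame(n); cv2.imwrite('pics/'+fn,f['color'][:,:,::-1]); np.savez('pics/'+n+'.npz',**{k:np.array(f[k]) for k in('color','K','rvec','tvec')}); return f
def load(n): return np.load('pics/'+n+'.npz')
def ray(f,uv,z):
    K=f['K'];R=cv2.Rodrigues(np.array(f['rvec'],float))[0];t=np.array(f['tvec'],float).ravel()
    c=-R.T@t; d=R.T@np.linalg.inv(K)@np.array([uv[0],uv[1],1.]); return c+d*(z-c[2])/d[2]
def proj(f,P):
    return cv2.projectPoints(np.array(P,float).reshape(-1,1,3),np.array(f['rvec'],float),np.array(f['tvec'],float),np.array(f['K'],float),None)[0].reshape(-1,2)
E
python3 - <<'E'
from h import *
a=grab('top','t0.png');b=grab('side','s0.png')
cv2.imwrite('pics/both0.png',cv2.resize(np.hstack([a['color'],b['color']])[:,:,::-1],(800,300)))
for f in(a,b):
    R=cv2.Rodrigues(np.array(f['rvec'],float))[0];print(-R.T@np.array(f['tvec']).ravel(),f['K'][0])
s=telemetry.state();print(s['ee_pos'],s['ee_rot'],s['time_s'],env.tips_ahead)
E
```

```text
[ 520.56872796   26.51782513 1113.47543864] [397.80696344   0.         279.9455578 ]
[ 456.9837667  -576.27349016  734.65780573] [399.55545173   0.         273.68038326]
[166.38194918 549.94715565 232.1826734 ] [-1.79905590e+02 -1.24773066e-03  1.63166711e+02] 0.1 19.0
```

View pics/t0.png

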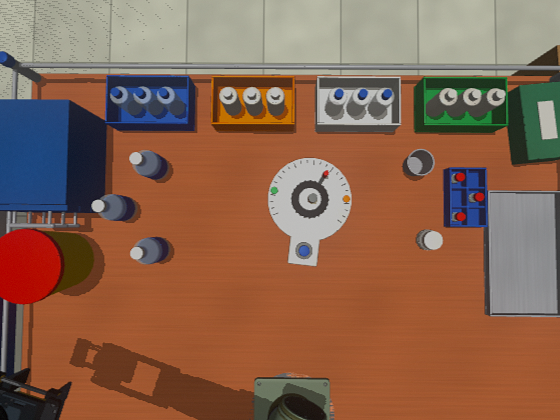

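View pics/s0.png

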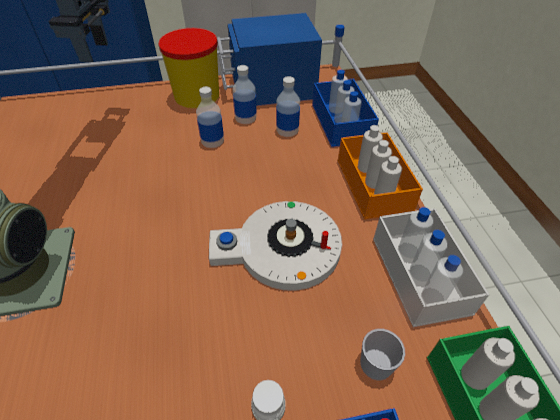

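Top view: the lamp is at about (310,198), green mark (274,191) on the +y side, orange (346,199), knob (326,174), switch (304,251). The bottles are far to the left; the cup (420,162) and pot (430,240) are to the right. Next I measure by colour.

```bash
cat >> h.py <<'E'
def blob(f,lo,hi,box):
    x0,y0,x1,y1=box; h=cv2.cvtColor(f['color'],cv2.COLOR_RGB2HSV)[y0:y1,x0:x1]
    m=cv2.inRange(h,np.array(lo),np.array(hi)); ys,xs=np.nonzero(m)
    return np.array([xs.mean()+x0,ys.mean()+y0]),len(xs)
def measure(n):
    f=load(n); B=dict(top=(265,150,356,270),side=(205,195,345,290))[n]; o={}
    for k,lo,hi,z in(('green',(45,100,60),(85,255,255),34),('orange',(10,150,120),(22,255,255),34),('switch',(100,120,60),(125,255,255),52)):
        uv,c=blob(f,lo,hi,B); o[k]=ray(f,uv,z); print(n,k,uv.round(1),c,o[k].round(1))
    return o
E
python3 - <<'E'
from h import *
for n in('top','side'):
    o=measure(n); f=load(n)
    m=(o['green']+o['orange'])/2
    print('mid',m.round(1),np.linalg.norm(o['green']-o['orange']),'mid-switch',np.linalg.norm((m-o['switch'])[:2]))
a=load('top')['color'][145:275,255:365,::-1]; b=load('side')['color'][195:295,200:350,::-1]
a=cv2.resize(a,None,fx=4.5,fy=4.5,interpolation=2);cv2.imwrite('pics/ct.png',a)
E
```

```text
top green [273.7 189.9] 33 [614.7  52.3  34. ]
top orange [312.  215.1] 4396 [547.  -52.2  34. ]
top switch [303.6 250.5] 86 [452.3 -29.   52. ]
mid [5.808e+02 1.000e-01 3.400e+01] 124.44491378687803 mid-switch 131.80748415523126
side green [290.9 204.4] 35 [615.4  50.8  34. ]
side orange [263.4 237.1] 3846 [534.1 -33.9  34. ]
side switch [226.  237.6] 131 [452.6 -33.7  52. ]
mid [574.8   8.5  34. ] 117.38016726011605 mid-switch 129.22807227309244
```

View pics/ct.png

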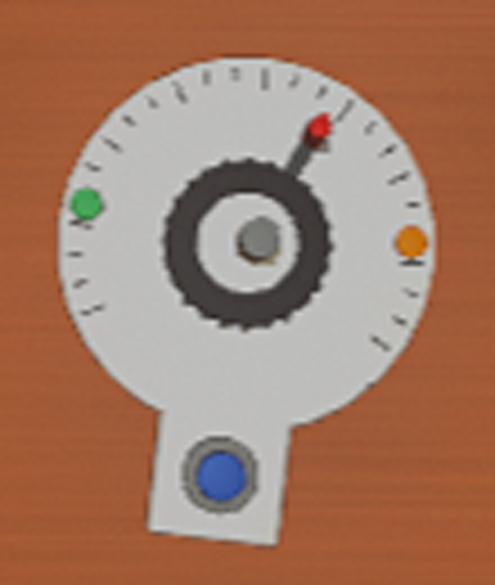

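The crop shows green at (87,204), orange (411,242), the ring centre (247,243), the red knob top (320,127) and the switch (220,475).

```bash
python3 - <<'E'
from h import *
f=load('top')
C=lambda x,y:((x+.5)/4.5-.5+255,(y+.5)/4.5-.5+145)
P={k:ray(f,C(*p),z) for k,p,z in(('green',(87,204),34),('orange',(411,242),34),('ring',(247,243),40),('knob',(322,123),83),('switch',(220,475),52))}
s=load('side')
uo,c=blob(s,(10,150,120),(22,255,255),(290,268,312,284)); uk,c2=blob(s,(0,170,100),(6,255,255),(315,225,335,250))
print('side orange',uo,c,ray(s,uo,34).round(1),'knob',uk,c2,ray(s,uk,62).round(1))
for k,v in P.items(): print(k,v.round(1),proj(s,v).round(1),np.linalg.norm((v-P['ring'])[:2]).round(1),np.degrees(np.arctan2(*(v-P['ring'])[1::-1])).round(1))
x,y,X,Y=205,195,345,290
im=cv2.resize(s['color'][190:295,200:350,::-1],None,fx=5,fy=5,interpolation=2);cv2.imwrite('pics/cs.png',im)
E
```

```text
side orange [301.14545455 275.23636364] 55 [ 593.3 -145.7   34. ] knob [325.63888889 237.72222222] 36 [660.6 -82.2  62. ]
green [614.6  51.6  34. ] [[290.5 204.2]] 99.2 76.4
orange [ 593.1 -144.1   34. ] [[300.9 274.6]] 99.3 -89.0
ring [591.3 -44.8  40. ] [[289.7 235.4]] 0.0 0.0
knob [658.3 -85.   83. ] [[325.9 232.7]] 78.1 -30.9
switch [453.2 -28.8  52. ] [[226.  235.8]] 139.1 173.4
```

View pics/cs.png

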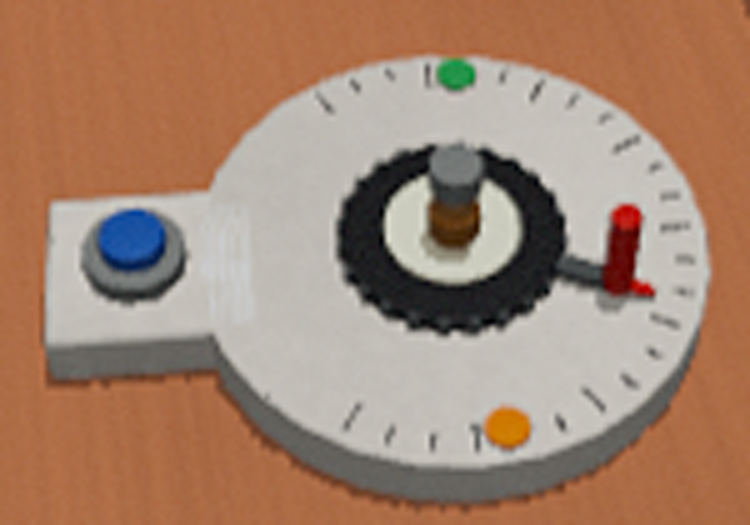

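Both views agree: centre ≈ (591,-45), lamp yaw ≈ -6.6°, lever at ≈ -31°, and green at 76.4° with radius 99. I will straddle the knob with the tool x axis radial, follow the arc, then open clear. Moving over now, staying high.

```bash
python3 -m jog '[[[0,0,-3],0,0.4],[[-4.67,-3.33,0],0,0.4],[[-4.67,-3.33,0],0,0.4],[[-4.67,-3.33,0],0,0.4],[[-4.67,-3.33,0],0,0.4],[[-4.67,-3.33,0],0,0.4],[[-4.67,-3.33,0],0,0.4],[[-4.67,-3.33,0],0,0.4],[[-4.67,-3.33,0],0,0.4],[[-4.67,-3.33,0],0,0.4]]' 5
```

```text
time_s: 1.35
ee_pos: [489.3, 132.0, 260.6]
ee_rot: [-179.7, -0.0, 163.7]
force: [1.1, 0.4, -0.3]
gripper_width: 36.6
```

```bash
python3 -m jog '[[[-4.67,-3.33,0],0,0.4],[[-4.67,-3.33,0],0,0.4],[[0,0,0],10.5,0.4],[[0,0,0],10.5,0.4],[[0,0,0],10.5,0.4],[[0,0,0],10.5,0.4],[[0,0,0],10.5,0.4],[[0,0,0],10.5,0.4],[[0,0,0],10.5,0.4],[[0,0,0],10.5,0.4]]'; python3 -m jog '[[[0,0,0],10.5,0.4],[[0,0,0],10.5,0.4],[[0,0,0],10.5,0.4],[[0,0,0],10.5,0.4],[[0,0,0],10.5,0.4],[[0,0,0],10.5,0.4],[[0,0,0],10.5,0.4],[[0,0,0],10.5,0.4],[[0,0,0],10.5,0.4],[[0,0,0],10.5,0.4]]'; python3 -c "
from h import *
print(telemetry.state()['qpos'])"
```

```text
time_s: 2.6
ee_pos: [562.2, 33.2, 254.8]
ee_rot: [-179.3, 0.5, 77.6]
force: [-1.6, 0.7, -0.2]
gripper_width: 36.2
time_s: 3.85
ee_pos: [559.3, 33.1, 249.5]
ee_rot: [179.0, 1.0, -29.9]
force: [-0.1, 1.2, -0.6]
gripper_width: 36.1
[  2.37008763  17.12841733  88.96581246  -0.29682878  75.31575903
 122.3132458 ]
```

```bash
python3 -m jog '[[[4.76,1.76,0],1,0.4],[[4.76,1.76,0],0,0.4],[[4.76,1.76,0],0,0.4],[[0,0,0],0,0.4]]'; cat >> h.py <<'E'
def togo(P):
    s=telemetry.state(); d=np.array(P)-np.array(s['ee_pos']); 
    from scipy.spatial.transform import Rotation as Ro
    R=Ro.from_euler('xyz',s['ee_rot'],degrees=True).as_matrix(); print('tool cm',(R.T@d/10).round(2),'pose',np.round(s['ee_pos'],1),np.round(s['ee_rot'],1),'F',np.round(s['force'],1),'w',s['gripper_width'],'t',s['time_s'])
E
python3 -c "
from h import *
togo([656.6,-84.1,65])"
```

```text
time_s: 4.35
ee_pos: [656.9, -87.3, 245.3]
ee_rot: [178.9, 1.2, -30.9]
force: [-0.3, 0.9, -0.4]
gripper_width: 36.4
tool cm [ 0.2  -0.6  18.03] pose [656.9 -87.3 245.3] [178.9   1.2 -30.9] F [-0.3  0.9 -0.4] w 36.43270272079893 t 4.35
```

```bash
python3 -m jog '[[[0.1,-0.2,4.5],0,0.4],[[0.1,-0.2,4.5],0,0.4],[[0,-0.2,4.5],0,0.4],[[0,0,0],0,0.4]]'; python3 - <<'E'
from h import *
togo([656.6,-84.1,65])
a=grab('top','t1.png')['color'];b=grab('side','s1.png')['color']
i=np.hstack([cv2.resize(x,(400,400),interpolation=2) for x in(a[120:260,260:400],b[160:300,230:370])])
cv2.imwrite('pics/c1.png',i[:,:,::-1])
E
```

```text
time_s: 4.85
ee_pos: [656.2, -81.7, 106.7]
ee_rot: [179.0, 1.4, -30.9]
force: [-0.5, 0.5, 0.2]
gripper_width: 36.3
tool cm [0.26 0.11 4.17] pose [656.2 -81.7 106.7] [179.    1.4 -30.9] F [-0.5  0.5  0.2] w 36.284719565184915 t 4.85
```

View pics/c1.png

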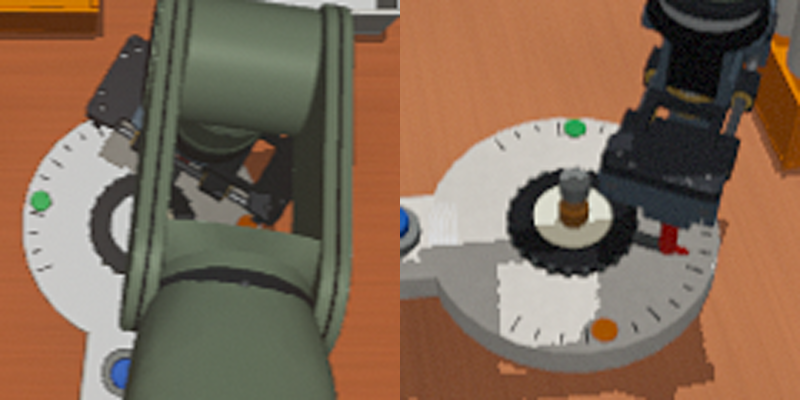

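The fingers hover just above the knob (side crop, red at (670,235)), in line with the estimate. Lowering.

```bash
python3 -m jog '[[[0.26,0.11,1],0,0.4],[[0,0,1],0,0.4],[[0,0,1],0,0.4],[[0,0,0.9],0,0.4],[[0,0,0],0,0.4]]'; python3 -c "
from h import *
togo([656.6,-84.1,65])"
```

```text
time_s: 5.58
ee_pos: [663.7, -85.4, 75.5]
ee_rot: [179.4, 0.3, -30.9]
force: [-0.0, 0.1, -0.1]
gripper_width: 36.5
tool cm [-0.67  0.25  1.05] pose [663.7 -85.4  75.5] [179.4   0.3 -30.9] F [-0.   0.1 -0.1] w 36.53010819831028 t 5.575
```

```bash
python3 -m jog '[[[-0.5,0.2,0.6],0,0.4],[[-0.1,0,0.3],0,0.4],[[0,0,0],0,0.4]]'; python3 -m jog '[[[-0.1,-1.06,0],-8,0.4],[[-0.1,-1.06,0],-8,0.4],[[-0.1,-1.06,0],-8,0.4]]';  cat >> h.py <<'E'
def polar():
    s=telemetry.state(); d=np.array(s['ee_pos'])[:2]-[591.5,-45]; print('r',np.hypot(*d).round(1),'ang',np.degrees(np.arctan2(d[1],d[0])).round(1),'yaw',round(s['ee_rot'][2],1),'z',round(s['ee_pos'][2],1),'F',np.round(s['force'],1))
E
python3 -c "
from h import *
polar()"
```

```text
time_s: 5.95
ee_pos: [657.0, -84.0, 66.1]
ee_rot: [179.4, 0.3, -30.9]
force: [-0.2, 0.4, -0.4]
gripper_width: 36.5
time_s: 6.32
ee_pos: [666.7, -55.1, 66.2]
ee_rot: [179.4, 0.5, -6.1]
force: [-0.4, -1.6, -0.0]
gripper_width: 35.9
r 75.9 ang -7.7 yaw -6.1 z 66.2 F [-0.4 -1.6 -0. ]
```

Pushing at about 1.6 N, radius on target. Continuing.

```bash
python3 -m jog '[[[-0.1,-1.06,0],-8,0.4],[[-0.1,-1.06,0],-8,0.4],[[-0.1,-1.06,0],-8,0.4],[[-0.1,-1.06,0],-8,0.4]]'; python3 -c "
from h import *
polar()"
```

```text
time_s: 6.82
ee_pos: [660.8, -15.7, 66.3]
ee_rot: [179.4, 0.5, 27.0]
force: [2.3, -2.4, -1.7]
gripper_width: 36.3
r 75.3 ang 22.9 yaw 27.0 z 66.3 F [ 2.3 -2.4 -1.7]
```

```bash
python3 -m jog '[[[-0.05,-1.1,0],-7,0.4],[[-0.05,-1.1,0],-8,0.4],[[-0.05,-1.1,0],-8,0.4],[[-0.05,-1.1,0],-8,0.4],[[-0.05,-1.1,0],-8,0.4]]'; python3 -c "
from h import *
polar()"
```

```text
time_s: 7.45
ee_pos: [626.4, 21.4, 66.7]
ee_rot: [179.2, 0.7, 67.4]
force: [2.3, -0.3, -1.9]
gripper_width: 36.4
r 75.1 ang 62.3 yaw 67.4 z 66.7 F [ 2.3 -0.3 -1.9]
```

```bash
python3 -m jog '[[[0,-0.9,0],-4.5,0.4],[[0,-0.85,0],-4.5,0.4],[[0,0,0],0,0.4]]'; python3 -c "
from h import *
polar();togo([591.5+76*np.cos(np.radians(76.4)),-45+76*np.sin(np.radians(76.4)),66])"
```

```text
time_s: 7.82
ee_pos: [611.9, 28.0, 67.6]
ee_rot: [179.0, 0.8, 76.8]
force: [-0.4, -0.1, -0.6]
gripper_width: 36.8
r 75.8 ang 74.4 yaw 76.8 z 67.6 F [-0.4 -0.1 -0.6]
tool cm [ 0.02 -0.27  0.16] pose [611.9  28.   67.6] [179.    0.8  76.8] F [-0.4 -0.1 -0.6] w 36.82711428923886 t 7.825
```

```bash
python3 -m jog '[[[0,-0.25,0.15],0,0.3],[[0,0,0],0,0.14],[[0,0,0],0,0.14],[[0,0,0],0,0.14],[[0,0,0],0,0.14],[[0,0,0],0,0.14]]' 4; python3 -c "
from h import *
polar();togo([591.5+76*np.cos(np.radians(76.4)),-45+76*np.sin(np.radians(76.4)),66])"
```

```text
time_s: 8.57
ee_pos: [612.2, 28.8, 67.1]
ee_rot: [178.7, 0.7, 76.6]
force: [1.1, 0.3, 0.5]
gripper_width: 14.5
r 76.6 ang 74.3 yaw 76.6 z 67.1 F [1.1 0.3 0.5]
tool cm [-0.06 -0.28  0.1 ] pose [612.2  28.8  67.1] [178.7   0.7  76.6] F [1.1 0.3 0.5] w 14.451086362930623 t 8.575
```

Knob centred between the pads (14.5 mm). I nudge the last 3 mm, open and rise.

```bash
python3 -m jog '[[[0,-0.3,0],0,0.15],[[0,-0.15,0],0,0.15],[[0,0,0],0,0.15]]'; python3 -c "
from h import *
polar();togo([591.5+76*np.cos(np.radians(76.4)),-45+76*np.sin(np.radians(76.4)),66])"
```

```text
time_s: 8.95
ee_pos: [608.0, 30.0, 67.0]
ee_rot: [178.6, 0.6, 76.6]
force: [2.2, 1.9, -0.5]
gripper_width: 14.0
r 76.8 ang 77.6 yaw 76.6 z 67.0 F [ 2.2  1.9 -0.5]
tool cm [-0.07  0.16  0.11] pose [608.  30.  67.] [178.6   0.6  76.6] F [ 2.2  1.9 -0.5] w 13.994337857769944 t 8.95
```

```bash
python3 -m jog '[[[0,0.1,0],0,0.15],[[0,0,0],0,0.4],[[0,0,0],0,0.4],[[0,0,0],0,0.4],[[0,0,-4],0,0.4],[[0,0,-5],0,0.4],[[-5,-3,-2],0,0.2],[[-5,-3,0],0,0],[[-5,-3,0],0,0],[[0,0,0],0,0]]'; python3 - <<'E'
from h import *
togo([453.2,-29,100])
a=grab('top','t2.png')['color'];b=grab('side','s2.png')['color']
i=np.hstack([cv2.resize(x,(400,400),interpolation=2) for x in(a[145:275,245:375],b[180:300,225:345])])
cv2.imwrite('pics/c2.png',i[:,:,::-1])
E
```

```text
time_s: 10.2
ee_pos: [479.5, -97.4, 179.7]
ee_rot: [178.9, 0.9, 76.7]
force: [1.2, 0.2, -1.2]
gripper_width: 1.0
tool cm [ 6.18 -4.28  7.79] pose [479.5 -97.4 179.7] [178.9   0.9  76.7] F [ 1.2  0.2 -1.2] w 0.9845431543053941 t 10.2
```

View pics/c2.png

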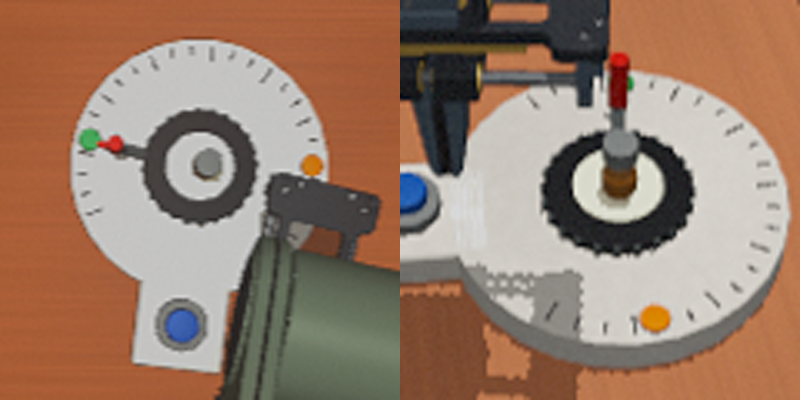

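The lever now points at green (top crop: green (90,138), knob (115,144)), and the vial is undisturbed. I check it closer, overlaying the predicted knob top and pointer tip.

```bash
python3 - <<'E'
from h import *
f=load('top'); c=np.array([591.5,-45.])
o=measure('top')
g=o['green'][:2]-c; print('green ang',np.degrees(np.arctan2(g[1],g[0])))
uv,n=blob(f,(0,150,90),(8,255,255),(265,180,300,205)); print('red',uv,n)
for z in(83,70,60): 
    d=ray(f,uv,z)[:2]-c; print(z,np.hypot(*d).round(1),np.degrees(np.arctan2(d[1],d[0])).round(1))
s=load('side'); print('side green',blob(s,(45,100,60),(85,255,255),(260,190,320,220)))
x0,y0,k=262,178,12
im=cv2.resize(f['color'][y0:y0+34,x0:x0+60,::-1],None,fx=k,fy=k,interpolation=cv2.INTER_CUBIC)
for a,col in((72,(255,0,0)),(76.4,(0,0,0)),(81,(255,0,255))):
    e=np.array([np.cos(np.radians(a)),np.sin(np.radians(a))])
    for r,z in((76,83),(93,36),(100,34)):
        p=proj(f,[*(c+r*e),z])[0]; q=((p-[x0,y0]+.5)*k-.5).round().astype(int); cv2.circle(im,tuple(int(v) for v in q),4,col,-1)
cv2.imwrite('pics/c3.png',im)
E
```

```text
top green [273.6 189.9] 32 [614.7  52.5  34. ]
top orange [297.8 198.7] 2908 [591.3 -13.4  34. ]
top switch [303.6 250.5] 86 [452.3 -29.   52. ]
green ang 76.5905013449847
red [281.16 191.36] 25
83 78.2 78.8
70 78.5 78.0
60 78.7 77.4
side green (array([293.8, 204.8]), 5)
```

View pics/c3.png

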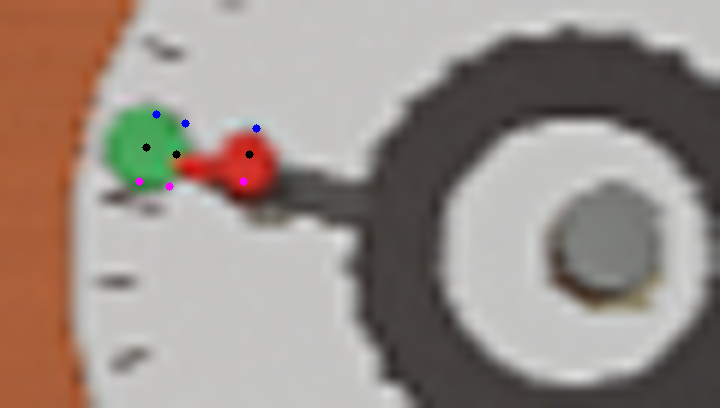

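Tip at (175,168), against (176,154) expected: it aims about 3.4 mm past the green centre. That is inside 6 mm, but there is time to trim it, so I return and nudge back by about 2°.

```bash
python3 -m jog '[[[5,3.3,0],0,0.4],[[5,3.3,0],0,0.4],[[5,3.3,0],0,0.4],[[0,0,0],0,0.4]]'; python3 -c "
from h import *
togo([607.2,29.4,66])"
```

```text
time_s: 10.8
ee_pos: [620.5, 35.4, 178.6]
ee_rot: [178.6, 0.8, 77.0]
force: [-0.8, -0.1, -0.3]
gripper_width: 35.2
tool cm [-0.72 -1.43 11.24] pose [620.5  35.4 178.6] [178.6   0.8  77. ] F [-0.8 -0.1 -0.3] w 35.16816079315323 t 10.8
```

```bash
python3 -m jog '[[[-0.7,-1.4,3],0,0.4],[[0,0,3],0,0.4],[[0,0,0],0,0.4]]'; python3 -c "
from h import *
togo([607.2,29.4,66])"
```

```text
time_s: 11.18
ee_pos: [606.7, 33.3, 115.8]
ee_rot: [178.7, 0.8, 77.3]
force: [0.0, 0.2, 0.3]
gripper_width: 36.4
tool cm [-0.3   0.02  4.99] pose [606.7  33.3 115.8] [178.7   0.8  77.3] F [0.  0.2 0.3] w 36.404735875518035 t 11.175
```

```bash
python3 -m jog '[[[-0.3,0,1.8],0,0.4],[[-0.1,0,1.8],0,0.4],[[0,0,1.3],0,0.4],[[0,0,0],0,0.4]]'; python3 -c "
from h import *
togo([607.2,29.4,66]);polar()"
```

```text
time_s: 11.68
ee_pos: [609.7, 29.0, 70.0]
ee_rot: [178.3, 0.8, 77.3]
force: [0.2, 0.3, 0.5]
gripper_width: 36.7
tool cm [-0.01 -0.26  0.39] pose [609.7  29.   70. ] [178.3   0.8  77.3] F [0.2 0.3 0.5] w 36.686127916358785 t 11.675
r 76.2 ang 76.2 yaw 77.3 z 70.0 F [0.2 0.3 0.5]
```

Already at 76.2°, so closing here centres the knob where I want it.

```bash
python3 -m jog '[[[0,0,0.2],0,0.14],[[0,0,0],0,0.14],[[0,0,0],0,0.14],[[0,0,0],0,0.14],[[0,0,0],0,0.14]]' 5; python3 -c "
from h import *
polar();print(telemetry.state()['gripper_width'])"
```

```text
time_s: 12.3
ee_pos: [610.2, 29.3, 69.6]
ee_rot: [178.3, 0.7, 77.3]
force: [-0.1, 0.7, -2.1]
gripper_width: 14.4
r 76.6 ang 75.9 yaw 77.3 z 69.6 F [-0.1  0.7 -2.1]
14.385888390724327
```

```bash
python3 -m jog '[[[0,0,0],0,0.4],[[0,0,0],0,0.4],[[0,0,0],0,0.4],[[0,0,-4],0,0.4],[[0,0,-5],0,0.4],[[-5,-3,-2],0,0.2],[[-5,-3,0],0,0],[[-5,-3,0],0,0],[[0,0,0],0,0],[[0,0,0],0,0]]'; python3 - <<'E'
from h import *
togo([453,-29.5,100]); c=np.array([591.5,-45.])
f=grab('top','t3.png')
x0,y0,k=262,178,12
im=cv2.resize(f['color'][y0:y0+34,x0:x0+60,::-1],None,fx=k,fy=k,interpolation=cv2.INTER_CUBIC)
for a,col in((72,(255,0,0)),(76.4,(0,0,0)),(81,(255,0,255))):
    e=np.array([np.cos(np.radians(a)),np.sin(np.radians(a))])
    for r,z in((76,83),(93,36),(100,34)):
        p=proj(f,[*(c+r*e),z])[0]; q=((p-[x0,y0]+.5)*k-.5).round().astype(int); cv2.circle(im,tuple(int(v) for v in q),4,col,-1)
cv2.imwrite('pics/c4.png',im)
E
```

```text
time_s: 13.55
ee_pos: [486.5, -98.8, 184.1]
ee_rot: [177.7, 0.8, 77.4]
force: [1.1, -0.4, 0.0]
gripper_width: 0.6
tool cm [ 6.15 -5.1   8.13] pose [486.5 -98.8 184.1] [177.7   0.8  77.4] F [ 1.1 -0.4  0. ] w 0.559020047404503 t 13.55
```

View pics/c4.png

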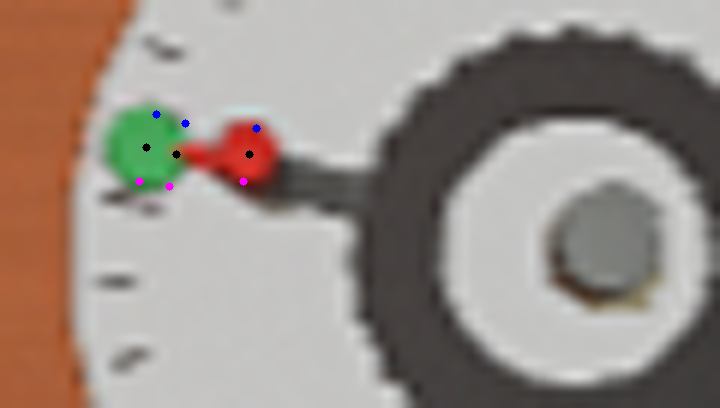

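The pointer tip (178,153) now sits on the predicted spot, so the error is under 1 mm. Now the switch.

```bash
python3 -m jog '[[[3.1,-2.55,0],0,0],[[3.1,-2.55,0],0,0],[[0,0,4],0,0],[[0,0,3],0,0],[[0,0,0],0,0]]'; python3 -c "
from h import *
togo([453,-30,70])"
```

```text
time_s: 14.22
ee_pos: [457.7, -21.8, 109.9]
ee_rot: [177.5, 0.7, 77.9]
force: [0.1, -0.6, -0.4]
gripper_width: 0.6
tool cm [-0.86 -0.47  3.98] pose [457.7 -21.8 109.9] [177.5   0.7  77.9] F [ 0.1 -0.6 -0.4] w 0.5822002773929301 t 14.225
```

```bash
python3 -m jog '[[[-0.8,-0.45,1],0,0],[[0,0,1],0,0],[[0,0,0.8],0,0],[[0,0,0],0,0]]'; python3 -c "
from h import *
togo([453,-30,66])"
```

```text
time_s: 14.72
ee_pos: [455.1, -29.5, 82.2]
ee_rot: [177.2, 0.6, 78.0]
force: [-0.6, 0.2, -0.1]
gripper_width: 0.4
tool cm [-0.08 -0.27  1.61] pose [455.1 -29.5  82.2] [177.2   0.6  78. ] F [-0.6  0.2 -0.1] w 0.4361557245517169 t 14.725
```

```bash
python3 -m jog '[[[-0.1,-0.25,0.8],0,0],[[0,0,0.6],0,0],[[0,0,0.4],0,0],[[0,0,0.3],0,0]]'; python3 -m jog '[[[0,0,0.4],0,0],[[0,0,0.4],0,0]]'
```

```text
time_s: 15.22
ee_pos: [453.6, -30.4, 64.4]
ee_rot: [177.2, 0.6, 77.9]
force: [-13.1, 2.4, 47.8]
gripper_width: 0.9
time_s: 15.48
ee_pos: [453.5, -30.4, 64.5]
ee_rot: [177.1, 0.6, 77.9]
force: [-13.2, 2.5, 45.8]
gripper_width: 0.2
```

Hard stop reached: tips at 45.5 mm, 46 N. The switch is home. Lifting off and backing away.

```bash
python3 -m jog '[[[0,0,-2],0,0],[[0,0,-4],0,0],[[0,0,-5],0,0],[[-4,4,-2],0,0],[[-4,4,0],0,0],[[-4,0,0],0,0],[[0,0,0],0,0],[[0,0,0],0,0]]'; python3 - <<'E'
from h import *
a=grab('top','t5.png')['color'];b=grab('side','s5.png')['color']
cv2.imwrite('pics/c5.png',cv2.resize(np.hstack([a,b]),(800,300),interpolation=3)[:,:,::-1])
r=cv2.imread('pics/t0.png')[:,:,::-1].astype(int); d=np.abs(a.astype(int)-r).sum(2)
for n,(x,y) in dict(cup=(420,162),pot=(430,240),b0=(150,165),b1=(112,207),b2=(150,250)).items(): print(n,d[y-18:y+18,x-18:x+18].mean().round(1))
f=load('top'); uv,n=blob(f,(0,150,90),(8,255,255),(265,180,300,205)); d=ray(f,uv,75)[:2]-[591.5,-45]; print(uv,np.degrees(np.arctan2(d[1],d[0])))
E
```

```text
time_s: 16.48
ee_pos: [504.2, -165.0, 205.8]
ee_rot: [176.5, 0.6, 78.0]
force: [-0.1, 1.1, 0.0]
gripper_width: 0.3
cup 17.6
pot 129.2
b0 17.9
b1 17.1
b2 18.3
[281.28 190.4 ] 76.4361962370752
```

View pics/c5.png

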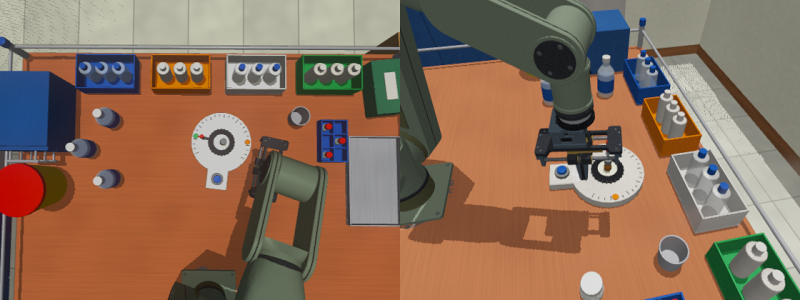

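The lever measures 76.4°, on the mark. The vial is standing, the switch is up, the bottles and cup are unchanged, and the pot is hidden by the arm in the top view but in place in the side view. Handing in.

```bash
python3 -c "
from workcell import job_done
print(job_done())"
```

```text
the job is handed in; nothing more can be done
None
```

I set the lever to the green mark and let go of it. I then pressed the blue switch to its hard stop, lifted off and handed the job in at about 16.6 s of the 61 s allowed. No verdict was reported.

- **Lever:** The first setting aimed about 3.4 mm past the green mark, so I gripped the knob again, moved it back and let go. The last picture puts the lever at 76.4° and the green mark at 76.4–76.6°, an error of under about 1 mm.
- **Switch:** The fingers pressed to a tip height of 45.5 mm, where the switch met its stop. The force there was about 48 N, well above the 4 N needed but below the 120 N wrist limit. The switch looks released in the final pictures.
- **Vial, bottles and cup:** The vial is still standing on the window. The bottles and cup match the first top picture.
- **Pot:** The arm hid the pot in the last top view, so that comparison failed for it. I checked it only by eye in the side view, where it looks unmoved.

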